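Shut the bearing in its clamshell holder and turn it over

ROBOT

A 6-joint arm with a two-finger parallel gripper is mounted at the origin on the work surface. World frame = base frame: x ahead of the robot, y to its left, z up, the work surface at z = 0. Lengths are in mm, angles in rad, forces in N, time in s.
With the tool pointing down it reaches from about 300 to 775 mm from the base axis. Payload 14.6 kg.
Tool frame: the origin (TCP) lies between the finger pads; the fingertips stand 19 mm ahead of it and the grasp point (between the pads) is the TCP; x points along the fingers, y is the direction in which the jaws open and shut, and the axes are right-handed (so a half turn about x gives the same grasp; the last joint's range is limited). The gripper opens to 85 mm and grips with 20 to 120 N. Pads are 22 mm wide; open, the fingers measure 114 mm over their backs; the gripper's body (76 mm by 85 mm) begins 54 mm behind the grasp point. The pads swing forward as they close: fully open they stand 13 mm farther back than shut.
Start: joints at [-1.351, 0.3, 1.521, -0, 1.321, -0.067], TCP at [155.58, -527.527, 250.281] pointing down, gripper open.
Joint ranges: [-3.03, 3.03], [-0.79, 2.21], [0.23, 2.52], [-1.04, 4.18], [0, 3.07], [-2.55, 2.55]. Speed limits (rad/s): [2.22, 2.22, 2.57, 3.14, 3.14, 3.14].

INTERFACE

Orientations are given as a rotation vector (axis times angle).
In Python, from workcell import get_obs, imaging, order gives the robot as it stands.
- The arm moves only by the shell command python3 -m inch 'ROWS' [FORCE]. ROWS is text: rows parted by semicolons, each of 7 numbers parted by spaces: the closure, from -1 (fully open) to 1 (shut), then the shift along the world's x, y, z in cm, then the turn, a rotation vector about the world's x, y, z in rad. A call has 1 to 20 rows; each row is the pose to reach, as a shift and turn from the pose commanded when the call began; what a row does not reach only later rows make up. A row lasts 1/10 s, in which the tool goes at most 50 mm and 8.59 degrees, less where a joint would pass 70% of its speed; a pose out of reach is approached as far as the arm can. A call with a gripper value outside its range is refused whole. The fingers move at their own pace and stop on an object; FORCE is the grip in N (left out, the last holds). Time passes only in rows, so rows that repeat a pose let the fingers close. It gives the time, the measured TCP pose, the force and the opening at its end, in the units of the state.
- get_obs(): the state, without advancing time (a new reading comes with each control period).
- imaging.capture(name): name is "scene" or "top"; returns a dict with "img" (400x640x3 uint8, red, green, blue), "K" (3x3 intrinsics, pixels), "k1" (the pictures are not rectified: a ray, as slopes to the right and down, at radius r is drawn at 1 + k1 r^2 times it, then the intrinsics apply), "R" (3x3) and "t" (3): a world point X has camera coordinates R X + t. Camera axes: x right, y down, z forward; pixel columns grow to the right and rows downward; lengths in mm; the calibration is good to about 2 mm. A picture is of the moment at which its call begins. There is no depth.
- order.hand_in(): hands the job in, once; it reports no verdict.
The state is a dict: "clock": time; "qpos": joint angles; "qd": joint speeds; "effort": joint torques, N m; "position": TCP position; "tool_rot": TCP orientation; "ft_force": force on the tool from outside, world axes, zero at the start; "torque": the same for the moment, N m; "grip_width": finger opening in mm.
Only numpy, scipy, OpenCV 4.12 (cv2) and the standard library are available. Lean on these libraries where they do the work, as an engineer would, in place of code of your own. Each camera call takes 0.05 s, during which the arm holds its last target.

TASK

Two identical hinged clamshell parts holders lie open on the garage bench; one has a washed ball bearing in it, the other is empty. Shut the lid of the one with the bearing, then turn that holder right over so that it lies flat on the bench upside down, lid underneath and still shut with the bearing inside, so its other side can dry. Lay it down under control rather than letting it fall over, and leave the empty holder alone.

Things in the scene. Friction and masses are not known exactly. Their poses are not given: they have to be found in the camera images.
- holder_bar (a point): Middle of the handle of the loose clamshell holder with the bearing in it: a round steel bar 12 mm thick along y, its middle 18 mm above the bench, 70 mm free between its side arms, 39 mm clear between bar and box. Axes are the holder's: z up from its underside, x level from bar to box and hinge. Raise the bar to tip the box up on its hinge edge; the bar can turn in lightly closed fingers (8 N).
- holder: That holder, a flat aluminium box, 84 mm (x) by 100 mm (y), 36 mm high shut (lower half 22 mm, lid 14 mm), about 0.5 kg. Origin: centre of its underside, 87 mm from the bar's middle along x. The box spans x -42 to +42 mm, hinge face at +42, bar at x = -87 mm, z = 18 mm, half-way up the shut holder. z points up at the start, down once turned over.
- holder_lid (a joint): Its lid, rad: 0 shut, 1.75 to 2.0 at the start (standing up, leaning a little away from the bar). Hinge along y at x = +40 mm, z = 22 mm of holder; 82 mm from hinge to free edge, 100 mm wide, 14 mm thick, outer face flat. Stiff hinge: it stays where it is left, 1 to 2 N at its free edge shuts it, and once shut it stays shut upside down.
- bearing_center (a point): Centre of the steel ball bearing, 52 mm diameter, 15 mm thick, about 0.13 kg, lying loose in the pocket of that holder, where it can shift by up to 15 mm. Others like it lie on the bench, outside the holders.
- spare_bar (a point): Middle of the bar handle of the identical but empty holder, same sizes and axes, its lid also standing open. To be left alone.
Things that resemble listed ones, but are neither listed nor needed, are in the scene too. What is shaped like the part that bears bearing_center but brown or red is not meant.

How it is judged (in metres and radians):
On the way:
1. the lid is shut on the bearing while the holder still lies right way up (value of joint holder_lid below 0.1 rad and distance between bearing_center and holder_bar below 0.12 m and x of bearing_center in the frame of holder_bar above 0.055 m and z of bearing_center in the frame of holder_bar between -0.02 and 0.02 m and angle between holder_bar's own z axis and vertical below 0.35 rad), for 0.2 s.
At the end, for the whole second after the job is handed in: The holder lies flat on the bench upside down (within 10 degrees, bar 8 to 30 mm above the bench), its lid shut to within 0.1 rad, the bearing inside it, everything at rest and released (value of joint holder_lid below 0.1 rad and distance between bearing_center and holder_bar below 0.12 m and x of bearing_center in the frame of holder_bar above 0.055 m and z of bearing_center in the frame of holder_bar between -0.02 and 0.02 m and angle between holder_bar's own z axis and vertical above 2.96 rad and height (world z) of holder_bar between 0.008 and 0.03 m and linear speed of holder below 0.02 m/s); the robot touches nothing.
It fails at once if the holder falls over or is dropped (moves faster than 0.7 m/s) (linear speed of holder above 0.7 m/s).
It fails at once if the empty holder is shifted by more than 30 mm (distance of spare_bar from where it was at the start of the episode above 0.03 m).
It also fails if it takes over 58 s, if anything falls off the work surface, if the arm or the gripper's body presses on something with over 40 N, if the wrist force passes 120 N, or if a joint passes its speed limit or range.

## Working session

There is one attempt and no reset: what is moved stays moved. The work goes in short steps, Python scripts to look and compute and a shell command to move; the robot and the scene stay as the last step left them, time stands still between calls to the robot, and variables do not carry over. Pictures are saved under pics/ and viewed, and the job is handed in when it is done.

```bash
ls; mkdir -p pics; python3 - <<'E'
from workcell import get_obs, imaging
import cv2,numpy as np
print(get_obs())
for n in ("scene","top"):
    c=imaging.capture(n); cv2.imwrite(f"pics/{n}0.png",c["img"][:,:,::-1]); print(n,c["K"],c["k1"],c["R"],c["t"])
E
```

```text
pics
{'clock': 0.0, 'qpos': array([-1.35059356e+00,  3.00519061e-01,  1.52159185e+00, -1.99068090e-05,
        1.32071620e+00, -6.66168966e-02]), 'qd': array([ 0.00070376,  0.00011978, -0.00018231, -0.00046181, -0.00048621,
       -0.00057505]), 'effort': array([-6.16677189e-04, -5.43500984e+01, -3.61795700e+01, -6.01220918e-06,
        3.95931245e-03, -3.02126477e-05]), 'position': array([ 155.53316334, -527.3232093 ,  249.69044196]), 'tool_rot': array([ 2.06792922,  0.29991806, -2.06816729]), 'ft_force': array([ 0.49432985, -0.56443159,  0.30576031]), 'torque': array([0.04623248, 0.05969116, 0.00571911]), 'grip_width': 85.45685685366486}
scene [[376.89386936   0.         315.37383692]
 [  0.         376.89386936 198.37427332]
 [  0.           0.           1.        ]] -0.0023162858143117556 [[ 1.12906225e-02  9.99898377e-01  8.70384762e-03]
 [ 6.08235170e-01  4.13894230e-05 -7.93756875e-01]
 [-7.93676572e-01  1.42559954e-02 -6.08172892e-01]] [-123.1210687  -277.12993817 1250.39229427]
top [[461.1345018    0.         318.69960984]
 [  0.         461.1345018  200.8081012 ]
 [  0.           0.           1.        ]] -0.03571755688529082 [[-5.72933335e-04 -9.99845181e-01 -1.75864990e-02]
 [-9.98407026e-01  1.56414200e-03 -5.64000358e-02]
 [ 5.64188118e-02  1.75261707e-02 -9.98253350e-01]] [123.5181051  498.83821216 913.1138396 ]
```

View pics/scene0.png

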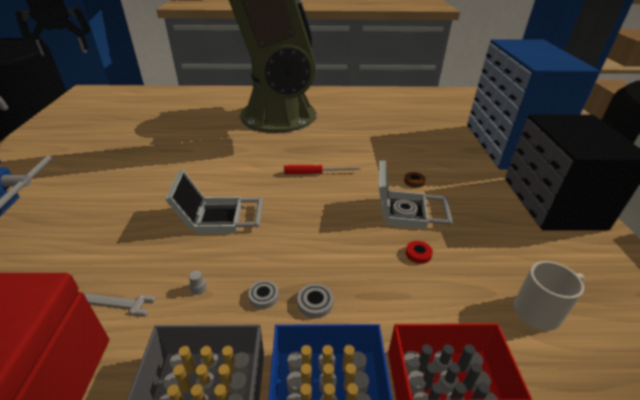

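View pics/top0.png

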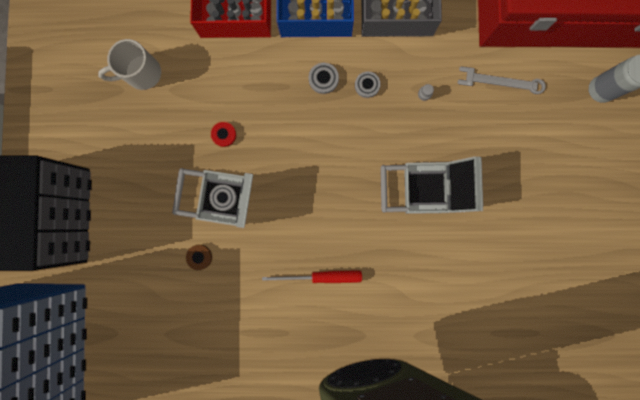

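The scene view shows two holders, at about (415,208) and (215,212). In the top view they are at (215,197) with a steel ring inside, and at (430,187), which looks empty. The other rings are red (223,133), brown (199,257) and two steel ones on the bench at (324,78) and (368,84). I'll confirm in an enlarged crop.

```bash
python3 - <<'E'
import cv2,numpy as np
t=cv2.imread("pics/top0.png"); s=cv2.imread("pics/scene0.png")
a=cv2.resize(t[150:245,160:270],None,fx=5,fy=5,interpolation=cv2.INTER_CUBIC)
cv2.imwrite("pics/ctop.png",a)
b=cv2.resize(s[150:240,365:465],None,fx=6,fy=6,interpolation=cv2.INTER_CUBIC)
cv2.imwrite("pics/cscene.png",b)
E
```

```text
(no output)
```

View pics/ctop.png

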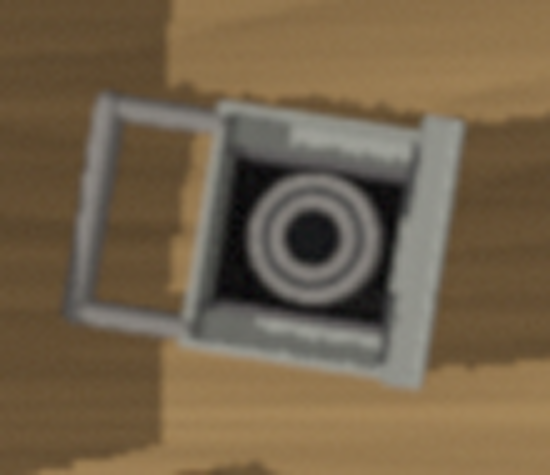

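View pics/cscene.png

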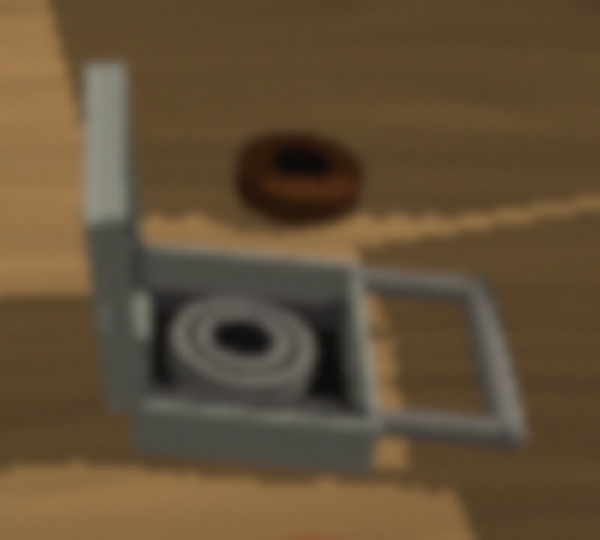

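The crop confirms that the holder at top (215,197) contains a grey steel bearing. It's the target, and its bar is on the left (+y) side. Next I'll measure its pose.

```bash
cat > h.py <<'E'
import numpy as np, cv2
from workcell import get_obs, imaging
from scipy.spatial.transform import Rotation as Ro
def ray(c,u,v):
    d=np.array([c["k1"],0,0,0,0],float)
    p=cv2.undistortPoints(np.array([[[u,v]]],float),c["K"],np.array([c["k1"],0,0,0]))[0,0]
    o=-c["R"].T@c["t"]; return o,c["R"].T@np.array([p[0],p[1],1])
def plane(c,u,v,z):
    o,d=ray(c,u,v); return o+d*(z-o[2])/d[2]
def proj(c,X):
    return cv2.projectPoints(np.array(X,float).reshape(-1,1,3),cv2.Rodrigues(c["R"])[0],c["t"],c["K"],np.array([c["k1"],0,0,0]))[0][:,0]
def snap(n,f):
    c=imaging.capture(n); cv2.imwrite(f"pics/{f}.png",c["img"][:,:,::-1]); return c
E
python3 - <<'E'
from h import *
T=snap("top","t1"); S=snap("scene","s1")
P=lambda x,y,z:plane(T,160+x/5,150+y/5,z).round(1)
# bar centre line ends (mid thickness), top view crop
print("bar ends",P(107,110,18),P(80,310,18))
print("rim near",P(222,105,22),P(182,340,22))
print("lid top edge? corners", [P(x,y,100) for x,y in((425,118),(465,122),(385,383),(423,387))])
print("bearing",P(315,238,15))
Q=lambda x,y,z:plane(S,365+x/6,150+y/6,z).round(1)
print("scene bar ends",Q(478,287,18),Q(512,425,18))
print("lid top", [Q(x,y,100) for x,y in((85,65),(127,65),(130,220),(90,220))])
print("rim", Q(355,265,22),Q(378,418,22))
E
```

```text
bar ends [557.9 401.9  18. ] [476.6 411.6  18. ]
rim near [559.2 353.7  22. ] [464.4 368.6  22. ]
lid top edge? corners [array([544.6, 257.2, 100. ]), array([543.1, 242.4, 100. ]), array([447.1, 271.1, 100. ]), array([445.7, 257.1, 100. ])]
bearing [505.8 316.8  15. ]
scene bar ends [477. 415.  18.] [557.7 404.2  18. ]
lid top [array([449.1, 258.9, 100. ]), array([449. , 274.5, 100. ]), array([547.4, 259.7, 100. ]), array([547.4, 246.2, 100. ])]
rim [468.3 369.   22. ] [558.5 355.4  22. ]
```

```bash
python3 - <<'E'
from h import *
o=get_obs(); R=Ro.from_rotvec(o["tool_rot"]).as_matrix(); print(R.round(3))
ux=np.array([-.143,-.9897,0]); 
ux/=np.linalg.norm(ux); bar=np.array([517.3,408,18])
for s in(1,-1):
    y=s*ux; x=np.array([0,0,-1.]); M=np.c_[x,y,np.cross(x,y)]
    print(s,Ro.from_matrix(M@R.T).as_rotvec().round(3))
f=lambda x,z:(bar+(x+87)*ux+[0,0,z-18]).round(1)
print("lid approach TCP (tip z78)",f(125,97), (f(125,97)-o["position"]).round(1))
for th in (1.57,1.2,.8,.4,0): 
    r=60; print(th,f(40-r*np.cos(th)+14*np.sin(th),22+r*np.sin(th)+14*np.cos(th)+19))
E
```

```text
[[-0.     0.283 -0.959]
 [ 0.001 -0.959 -0.283]
 [-1.    -0.001 -0.   ]]
1 [-0.001 -0.    -0.43 ]
-1 [ 0.000e+00 -1.000e-03  2.711e+00]
lid approach TCP (tip z78) [487.  198.2  97. ] [ 331.5  725.6 -152.9]
1.57 [497.1 268.5 101. ]
1.2 [500.4 290.9 102. ]
0.8 [503.7 313.7  93.8]
0.4 [506.3 331.6  77.3]
0 [507.7 341.7  55. ]
```

```bash
python3 -m inch '1 29.5 37 0 0 0 1.2;1 29.5 37 0 0 0 1.2;1 29.5 37 0 0 0 1.2;1 29.5 37 0 0 0 1.2;1 29.5 37 0 0 0 1.2;1 29.5 37 0 0 0 1.2;1 29.5 37 0 0 0 1.2;1 29.5 37 0 0 0 1.2;1 29.5 37 0 0 0 1.2;1 29.5 37 0 0 0 1.2;1 33 71 0 0 0 2.711;1 33 71 0 0 0 2.711;1 33 71 0 0 0 2.711;1 33 71 0 0 0 2.711;1 33 71 0 0 0 2.711;1 33 71 0 0 0 2.711;1 33 71 0 0 0 2.711;1 33 71 0 0 0 2.711;1 33 71 0 0 0 2.711;1 33 71 0 0 0 2.711' 20
```

```text
clock: 2.2
position: [485.4, 182.9, 250.0]
tool_rot: [0.116, 1.568, -0.116]
ft_force: [-0.6, 0.3, -0.0]
grip_width: 0.0
```

```bash
python3 - <<'E'
from h import *
o=get_obs(); R=Ro.from_rotvec(o["tool_rot"]).as_matrix()
ux=np.array([-.143,-.9897,0]); y=-ux/np.linalg.norm(ux); x=np.array([0,0,-1.]); M=np.c_[x,y,np.cross(x,y)]
print(o["position"],Ro.from_matrix(M@R.T).as_rotvec().round(3),o["qpos"].round(2),o["grip_width"],o["ft_force"])
E
```

```text
[485.41357239 182.87263682 250.00736279] [ 0.    -0.001  0.004] [ 0.29  0.23  1.61 -0.    1.3  -1.13] 0.039375800582878866 [-0.55566998  0.33572801 -0.00698856]
```

```bash
python3 -m inch '1 0 0 -4 0 0 0;1 0 0 -8 0 0 0;1 0 0 -12 0 0 0;1 0 0 -15.3 0 0 0;1 0 0 -15.3 0 0 0;1 0.3 2 -15.3 0 0 0;1 0.5 3.5 -15.3 0 0 0;1 0.6 4.4 -15.3 0 0 0;1 0.7 5.2 -15.3 0 0 0;1 0.9 6.0 -15.3 0 0 0;1 1.0 6.9 -15.3 0 0 0;1 1.0 6.9 -15.3 0 0 0' 20; python3 - <<'E'
from h import *
T=snap("top","t2"); S=snap("scene","s2")
a=cv2.resize(S["img"][100:260,350:500,::-1],None,fx=3,fy=3); b=cv2.resize(T["img"][130:290,160:310,::-1],None,fx=3,fy=3)
cv2.imwrite("pics/c2.png",np.hstack([a[:480],b[:480]])[:600,:900][:, :800] if False else cv2.resize(np.hstack([a,b]),(800,427)))
E
```

```text
clock: 3.4
position: [495.7, 252.3, 97.3]
tool_rot: [0.121, 1.567, -0.121]
ft_force: [-0.5, 0.5, -0.5]
grip_width: 0.2
```

View pics/c2.png

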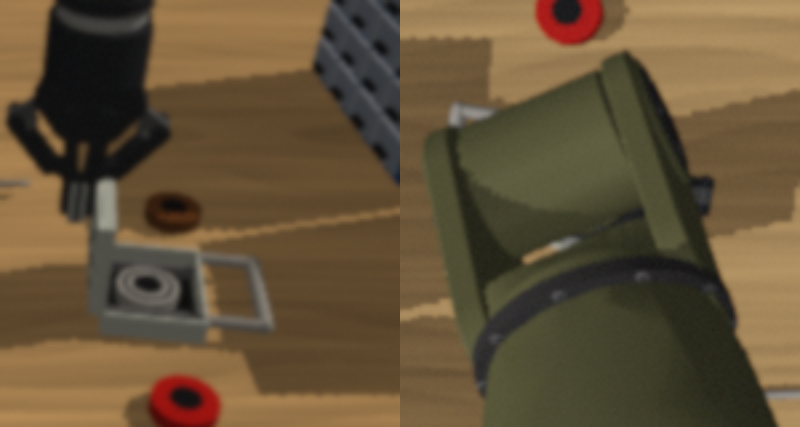

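The fingertips now stand against the lid's outer face, at scene crop (80,200). I'll push the lid along its arc.

```bash
python3 -m inch '1 .1 .8 0 0 0 0;1 .2 1.5 0 0 0 0;1 .3 2.2 0 0 0 0;1 .4 2.9 0 0 0 0;1 .5 3.5 0 0 0 0;1 .6 4.1 0 0 0 0;1 .7 4.7 -.1 0 0 0;1 .75 5.2 -.3 0 0 0;1 .85 5.7 -.6 0 0 0;1 .9 6.1 -1.0 0 0 0;1 .95 6.5 -1.5 0 0 0;1 1 6.9 -2 0 0 0;1 1.1 7.2 -2.5 0 0 0;1 1.1 7.5 -3 0 0 0;1 1.1 7.5 -3 0 0 0'; python3 - <<'E'
from h import *
S=snap("scene","s3")
cv2.imwrite("pics/c3.png",cv2.resize(S["img"][100:260,350:500,::-1],None,fx=3.5,fy=3.5))
E
```

```text
clock: 5.0
position: [506.2, 326.6, 66.3]
tool_rot: [0.121, 1.568, -0.122]
ft_force: [0.1, -0.9, -0.4]
grip_width: -0.2
```

View pics/c3.png

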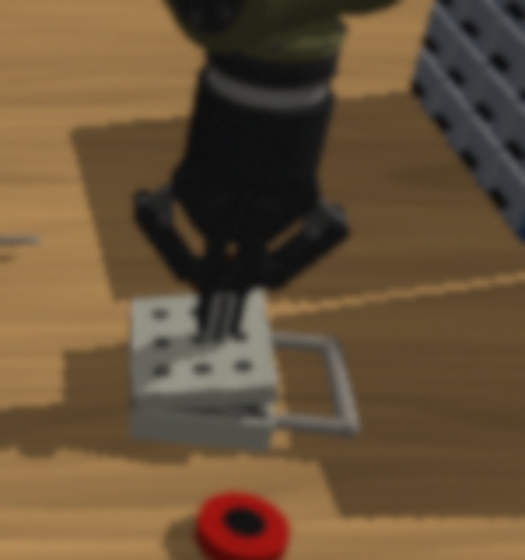

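The lid is nearly closed, with a small gap at (250,410). Pressing down next.

```bash
python3 -m inch '1 0 .3 -.4 0 0 0;1 .1 .5 -.8 0 0 0;1 .1 .5 -1.1 0 0 0;1 .1 .5 -1.3 0 0 0;1 .1 .5 -1.3 0 0 0'; python3 - <<'E'
from h import *
S=snap("scene","s4")
cv2.imwrite("pics/c4.png",cv2.resize(S["img"][100:260,350:500,::-1],None,fx=3.5,fy=3.5))
E
```

```text
clock: 5.55
position: [507.6, 331.7, 54.7]
tool_rot: [0.122, 1.567, -0.121]
ft_force: [-2.9, 0.8, 5.3]
grip_width: 0.4
```

View pics/c4.png

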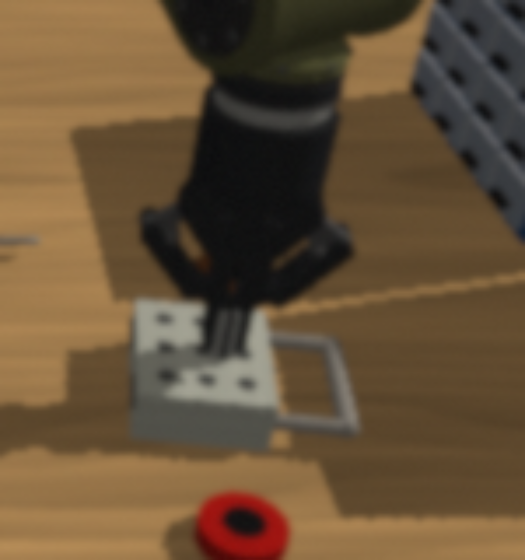

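```bash
python3 -m inch '1 0 0 -.2 0 0 0;1 0 0 -.2 0 0 0;1 0 0 -.2 0 0 0;1 0 0 2 0 0 0;1 0 0 6 0 0 0;0.0 .2 2 9 0 0 0;0.0 .6 5 9 0 0 0;0.0 1 7.6 9 0 0 0;0.0 1 7.6 9 0 0 0'; python3 - <<'E'
from h import *
S=snap("scene","s5");T=snap("top","t5")
a=cv2.resize(S["img"][130:250,370:480,::-1],None,fx=5,fy=5); cv2.imwrite("pics/c5.png",a)
cv2.imwrite("pics/c5t.png",cv2.resize(T["img"][130:290,150:310,::-1],None,fx=3.5,fy=3.5))
E
```

```text
clock: 6.5
position: [517.3, 409.8, 144.0]
tool_rot: [0.12, 1.567, -0.12]
ft_force: [-0.4, -0.3, 0.3]
grip_width: 42.6
```

View pics/c5.png

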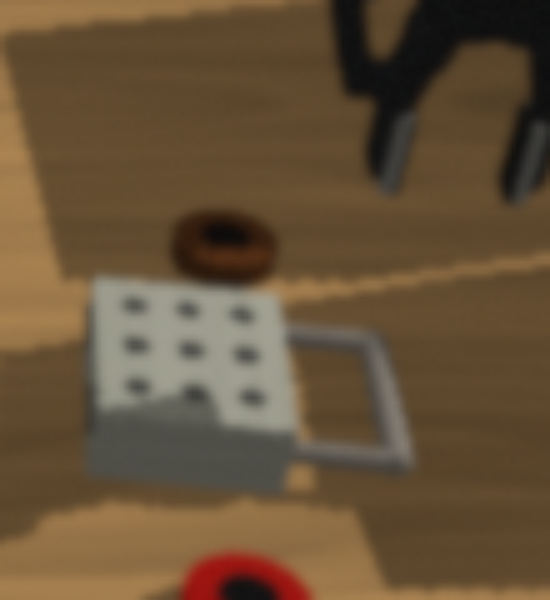

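View pics/c5t.png

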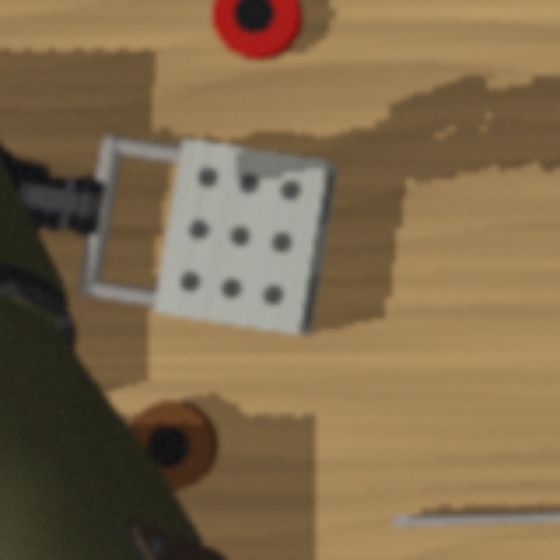

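The lid is shut flat in both views, and the bar is free at scene crop (375,335)–(400,460) and top crop (110,143)–(90,288). I'll re-measure it.

```bash
python3 - <<'E'
from h import *
S=imaging.capture("scene");T=imaging.capture("top")
Q=lambda x,y,z:plane(S,370+x/5,130+y/5,z); P=lambda x,y,z:plane(T,150+x/3.5,130+y/3.5,z)
a=[Q(375,335,18),Q(400,460,18)]; b=[P(110,145,18),P(90,287,18)]
print(a,b, np.mean(a,0),np.mean(b,0))
print("lid corners top",[P(x,y,36).round(1) for x,y in((181,140),(155,311),(330,160),(303,333))])
E
```

```text
[array([473.87884575, 416.71201124,  18.        ]), array([561.516814  , 402.33969825,  18.        ])] [array([559.03003895, 401.82584397,  18.        ]), array([476.59470268, 412.13585404,  18.        ])] [517.69782988 409.52585474  18.        ] [517.81237081 406.980849    18.        ]
lid corners top [array([559.5, 355.3,  36. ]), array([462.4, 368.8,  36. ]), array([547.8, 270.1,  36. ]), array([450. , 284.5,  36. ])]
```

```bash
python3 -m inch '0.0 0 -.1 -4 0 0 0;0.0 0 -.1 -8 0 0 0;0.0 0 -.1 -11 0 0 0;0.0 0 -.1 -12 0 0 0;0.0 0 -.1 -12 0 0 0' 20; python3 - <<'E'
from h import *
S=snap("scene","s6")
cv2.imwrite("pics/c6.png",cv2.resize(S["img"][130:250,370:480,::-1],None,fx=5,fy=5))
E
```

```text
clock: 7.2
position: [517.4, 405.7, 23.5]
tool_rot: [0.121, 1.569, -0.123]
ft_force: [-0.9, -0.9, 0.7]
grip_width: 43.0
```

View pics/c6.png

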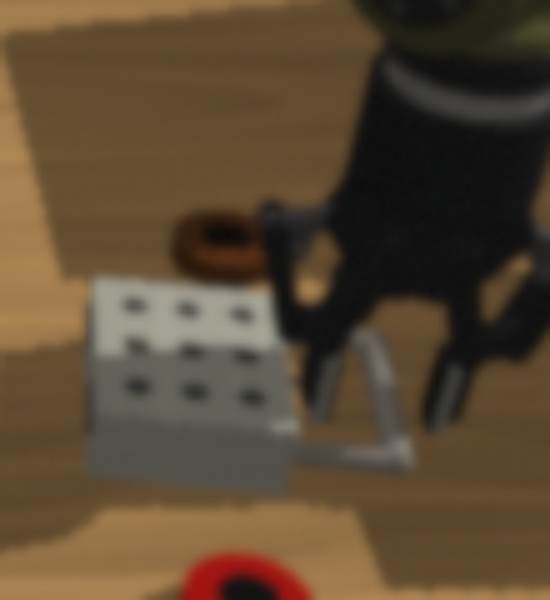

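The fingers straddle the bar at (320,390) and (445,395). I'll close lightly.

```bash
python3 -m inch '0.3 0 .2 0 0 0 0;0.6 0 .2 0 0 0 0;0.9 0 .2 0 0 0 0;1 0 .2 0 0 0 0;1 0 .2 0 0 0 0;1 0 .2 0 0 0 0' 8
```

```text
clock: 7.85
position: [518.1, 409.0, 25.4]
tool_rot: [0.123, 1.566, -0.12]
ft_force: [1.9, 1.7, 5.5]
grip_width: 10.7
```

```bash
python3 -m inch '1 0 -.2 1.1 0 0 0;1 -.1 -.5 2.2 0 0 0;1 -.1 -.9 3.2 0 0 0;1 -.2 -1.4 4.3 0 0 0;1 -.3 -2.0 5.3 0 0 0;1 -.4 -2.6 6.2 0 0 0;1 -.4 -2.6 6.2 0 0 0' 12; python3 - <<'E'
from h import *
S=snap("scene","s7")
cv2.imwrite("pics/c7.png",cv2.resize(S["img"][120:250,350:480,::-1],None,fx=4.5,fy=4.5))
E
```

```text
clock: 8.55
position: [514.0, 381.9, 87.9]
tool_rot: [0.123, 1.566, -0.121]
ft_force: [-0.6, 3.8, -0.8]
grip_width: 11.0
```

View pics/c7.png

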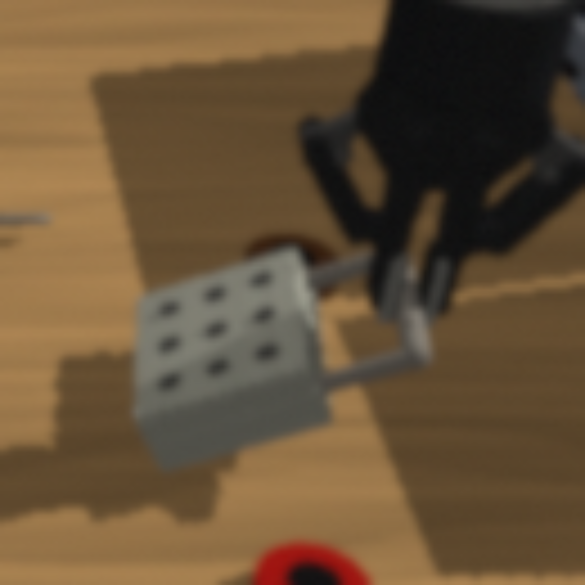

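```bash
python3 - <<'E'
from h import *
S=imaging.capture("scene")
print(plane(S,350+165/4.5,120+468/4.5,0), proj(S,[548.5,273,0]))
E
```

```text
[547.274002   272.07791595   0.        ] [[387.18076425 224.37316189]]
```

```bash
python3 -m inch '1 -.1 -.7 .9 0 0 0;1 -.2 -1.5 1.7 0 0 0;1 -.3 -2.4 2.4 0 0 0;1 -.5 -3.3 3.0 0 0 0;1 -.6 -4.3 3.6 0 0 0;1 -.8 -5.3 4.1 0 0 0;1 -.9 -6.4 4.4 0 0 0;1 -1.1 -7.5 4.7 0 0 0;1 -1.2 -8.6 4.9 0 0 0;1 -1.4 -9.7 5.0 0 0 0;1 -1.55 -10.8 5.0 0 0 0;1 -1.7 -11.9 4.9 0 0 0;1 -1.7 -11.9 4.9 0 0 0' 12; python3 - <<'E'
from h import *
S=snap("scene","s8")
cv2.imwrite("pics/c8.png",cv2.resize(S["img"][100:250,300:450,::-1],None,fx=4,fy=4))
E
```

```text
clock: 9.95
position: [496.9, 262.3, 138.4]
tool_rot: [0.123, 1.565, -0.121]
ft_force: [-7.9, -0.6, 25.8]
grip_width: 10.7
```

View pics/c8.png

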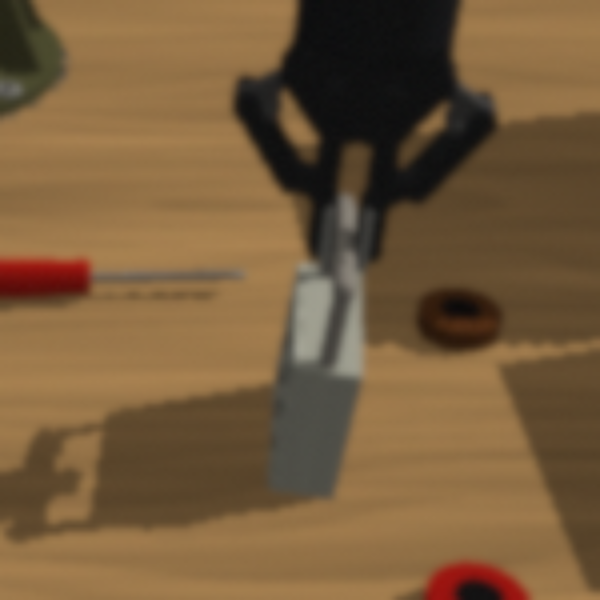

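The box stands nearly upright on its hinge face at (300,490). The upward force is 26 N, so the fingers are pressing down. I'll ease up and check.

```bash
python3 -m inch '1 0 0 .2 0 0 0;1 0 0 .4 0 0 0;1 0 0 .4 0 0 0' 12;  python3 - <<'E'
from h import *
S=imaging.capture("scene")
c=lambda x,y:(300+x/4,100+y/4)
for n,p in(("base near L",(268,488)),("base near R",(333,497))): print(n,plane(S,*c(*p),0))
# candidates: vertical face near edge corners at bar-side, height 84
for p in((290,365),(362,378)): print(plane(S,*c(*p),84))
E
```

```text
clock: 10.3
position: [496.2, 262.9, 139.1]
tool_rot: [0.121, 1.568, -0.122]
ft_force: [-2.4, 0.1, 0.6]
grip_width: 11.0
base near L [540.60326938 229.99964094   0.        ]
base near R [548.08335466 264.49826404   0.        ]
[541.20784468 233.48747924  84.        ]
[552.30627292 268.6394325   84.        ]
```

```bash
python3 -m inch '1 -.1 -.8 .1 0 0 0;1 -.2 -1.3 .2 0 0 0;1 -.3 -1.9 .2 0 0 0;1 -.4 -2.5 .2 0 0 0;1 -.45 -3.1 .2 0 0 0;1 -.6 -4.2 .15 0 0 0;1 -.75 -5.2 0 0 0 0;1 -.9 -6.3 -.3 0 0 0;1 -.9 -6.3 -.3 0 0 0' 12; python3 - <<'E'
from h import *
S=snap("scene","s9")
cv2.imwrite("pics/c9.png",cv2.resize(S["img"][100:250,280:430,::-1],None,fx=4,fy=4))
E
```

```text
clock: 11.25
position: [487.9, 199.5, 137.8]
tool_rot: [0.123, 1.565, -0.121]
ft_force: [-4.3, 1.5, 5.9]
grip_width: 10.9
```

View pics/c9.png

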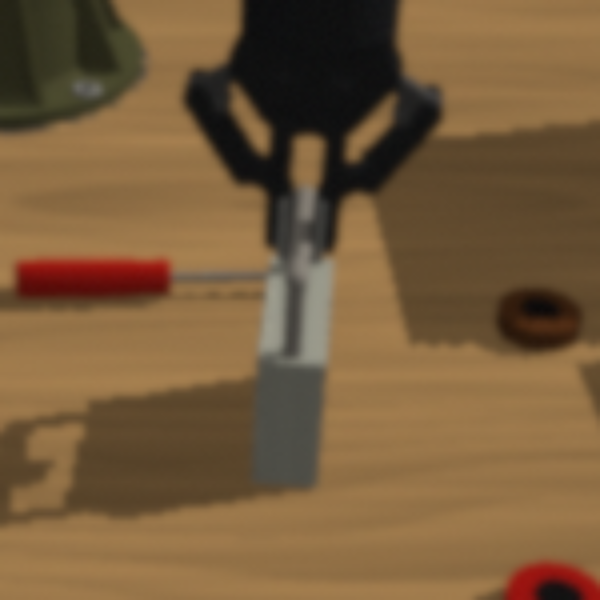

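The box slid along the bench upright instead of tipping (base now at (285,487)). I'll grip firmly, lift it slightly, and tilt the tool so the box leans the right way.

```bash
python3 -m inch '1 0 0 0 0 0 0;1 0 0 0 0 0 0;1 0 0 0 0 0 0;1 0 0 .5 0 0 0;1 0 0 1 0 0 0;1 0 0 1 .07 -.01 0;1 0 0 1 .14 -.02 0;1 0 0 1 .21 -.03 0;1 0 0 1 .28 -.04 0;1 0 0 1 .35 -.05 0;1 0 0 1 .42 -.06 0;1 0 0 1 .5 -.07 0;1 0 0 1 .5 -.07 0' 100; python3 - <<'E'
from h import *
S=snap("scene","s10")
cv2.imwrite("pics/c10.png",cv2.resize(S["img"][100:250,280:430,::-1],None,fx=4,fy=4))
E
```

```text
clock: 12.6
position: [487.3, 199.3, 145.7]
tool_rot: [0.513, 1.501, 0.275]
ft_force: [-0.3, -0.6, -7.1]
grip_width: 8.0
```

View pics/c10.png

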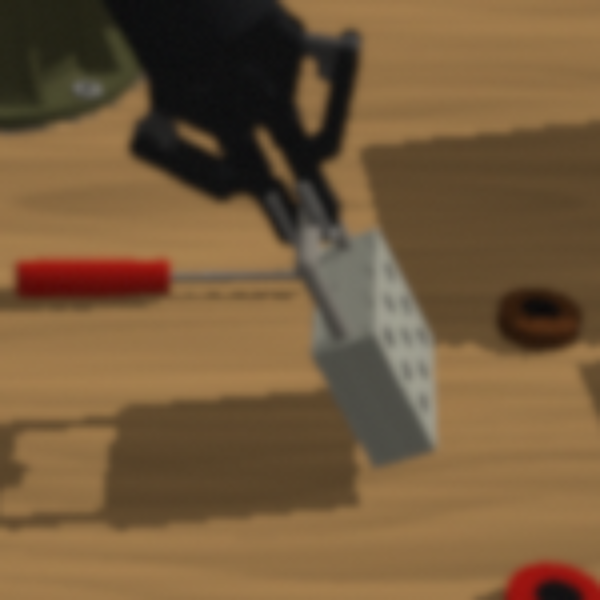

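The box is now held leaning about 30°, lid side down, with the bar near the fingertips at (315,240). I'll lower until the edge touches.

```bash
python3 -m inch '1 0 0 -.4 0 0 0;1 0 0 -.8 0 0 0;1 0 0 -1.1 0 0 0;1 0 0 -1.1 0 0 0' 100; python3 - <<'E'
from h import *
S=snap("scene","s11")
print(plane(S,280+378/4,100+466/4,0))
cv2.imwrite("pics/c11.png",cv2.resize(S["img"][120:240,310:410,::-1],None,fx=5,fy=5))
E
```

```text
clock: 13.05
position: [487.3, 200.7, 134.7]
tool_rot: [0.511, 1.501, 0.275]
ft_force: [-0.8, 0.2, -6.6]
grip_width: 8.3
[522.00589691 248.98110165   0.        ]
```

View pics/c11.png

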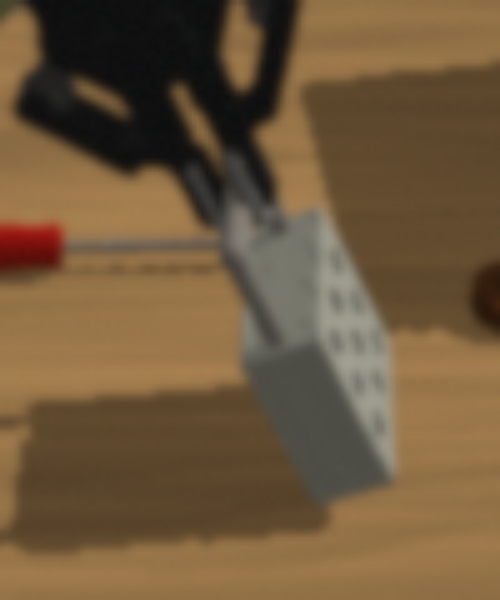

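```bash
python3 -m inch '1 0 0 -.3 0 0 0;1 0 0 -.6 0 0 0;1 0 0 -.6 0 0 0' 100; 
```

```text
clock: 13.4
position: [487.7, 200.5, 129.5]
tool_rot: [0.512, 1.5, 0.276]
ft_force: [0.2, 1.0, -4.5]
grip_width: 8.5
```

```bash
python3 -m inch '1 0 0 -.2 0 0 0;1 0 0 -.4 0 0 0;1 0 0 -.4 0 0 0' 60; python3 -m inch '1 0 0 0 0 0 0;1 0 0 0 0 0 0' 20; python3 -m inch '1 0 0 -.2 0 0 0;1 0 0 -.4 0 0 0;1 0 0 -.4 0 0 0' 12
```

```text
clock: 13.7
position: [489.0, 200.5, 128.4]
tool_rot: [0.513, 1.495, 0.278]
ft_force: [-12.4, -12.3, 30.6]
grip_width: 8.3
clock: 13.9
position: [488.9, 200.5, 128.4]
tool_rot: [0.513, 1.495, 0.278]
ft_force: [-13.1, -13.1, 30.3]
grip_width: 8.4
clock: 14.2
position: [490.4, 200.5, 127.8]
tool_rot: [0.514, 1.491, 0.28]
ft_force: [-23.9, -24.9, 69.0]
grip_width: 8.1
```

```bash
python3 -m inch '1 0 0 .3 0 0 0;1 0 0 .6 0 0 0;1 0 0 .6 0 0 0' 12;  python3 - <<'E'
from h import *
S=snap("scene","s12")
cv2.imwrite("pics/c12.png",cv2.resize(S["img"][120:240,310:410,::-1],None,fx=5,fy=5))
print(get_obs())
E
```

```text
clock: 14.5
position: [488.1, 200.5, 128.5]
tool_rot: [0.512, 1.498, 0.276]
ft_force: [-5.0, -7.6, 14.9]
grip_width: 8.3
{'clock': 14.55, 'qpos': array([ 0.11651963,  0.33959199,  1.85674071,  0.63461231,  0.91100309,
       -1.68860959]), 'qd': array([-0.00205523,  0.00327161, -0.00473672, -0.00495575,  0.00583989,
        0.00015224]), 'effort': array([  2.14191936, -42.93637633, -27.02092409,   1.24832857,
        -0.88688504,   0.13003063]), 'position': array([488.19437926, 200.48748749, 128.48414076]), 'tool_rot': array([0.51215853, 1.49794351, 0.27640494]), 'ft_force': array([-6.05272783, -6.42132101, 14.80357923]), 'torque': array([-0.24188855,  0.56643832,  0.4279131 ]), 'grip_width': 8.374266406354302}
```

View pics/c12.png

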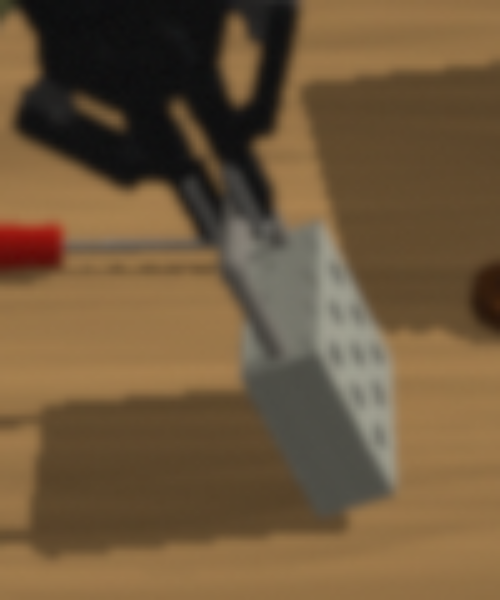

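The grip didn't loosen: the width stayed at 8.3 mm. I'll open it gently through the closure value instead.

```bash
python3 -m inch '.8 0 0 0 0 0 0;.79 0 0 0 0 0 0;.78 0 0 0 0 0 0;.77 0 0 0 0 0 0;.77 0 0 0 0 0 0' 12; python3 -m inch '.76 0 0 0 0 0 0;.76 0 0 0 0 0 0' 12
```

```text
clock: 15.05
position: [488.2, 200.5, 128.3]
tool_rot: [0.512, 1.498, 0.276]
ft_force: [-6.2, -5.1, 13.8]
grip_width: 9.9
clock: 15.25
position: [488.2, 200.5, 128.3]
tool_rot: [0.512, 1.498, 0.276]
ft_force: [-5.6, -6.3, 14.0]
grip_width: 10.5
```

```bash
python3 -m inch '.76 -.07 -.5 -.2 0 0 0;.76 -.15 -1 -.5 0 0 0;.76 -.15 -1 -.5 0 0 0' 12;  python3 - <<'E'
from h import *
S=snap("scene","s13")
cv2.imwrite("pics/c13.png",cv2.resize(S["img"][120:240,310:410,::-1],None,fx=5,fy=5))
E
```

```text
clock: 15.55
position: [486.8, 190.1, 123.3]
tool_rot: [0.513, 1.498, 0.276]
ft_force: [-5.7, -7.5, 15.9]
grip_width: 10.4
```

View pics/c13.png

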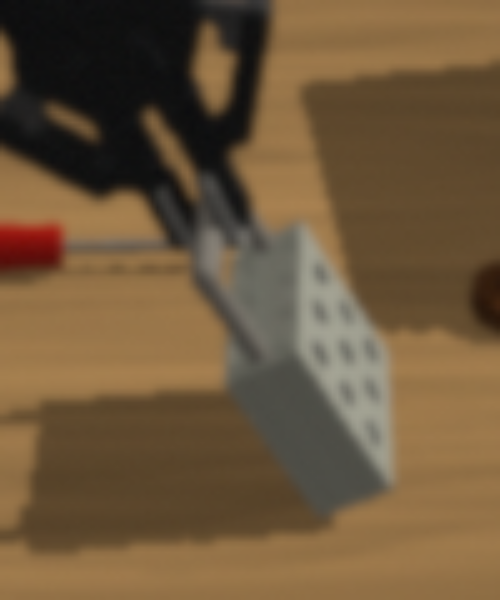

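```bash
python3 -m inch '.76 -.15 -1 -.55 0 0 0;.76 -.3 -1.9 -1.2 0 0 0;.76 -.4 -2.75 -1.9 -.07 .01 0;.76 -.5 -3.55 -2.7 -.14 .02 0;.76 -.6 -4.2 -3.5 -.21 .03 0;.76 -.7 -4.8 -4.4 -.28 .04 0;.76 -.7 -4.8 -4.4 -.28 .04 0' 12;  python3 - <<'E'
from h import *
S=snap("scene","s14")
cv2.imwrite("pics/c14.png",cv2.resize(S["img"][120:240,290:410,::-1],None,fx=5,fy=5))
E
```

```text
clock: 16.3
position: [478.9, 142.8, 77.6]
tool_rot: [0.293, 1.548, 0.053]
ft_force: [-1.8, -3.0, 1.4]
grip_width: 10.1
```

View pics/c14.png

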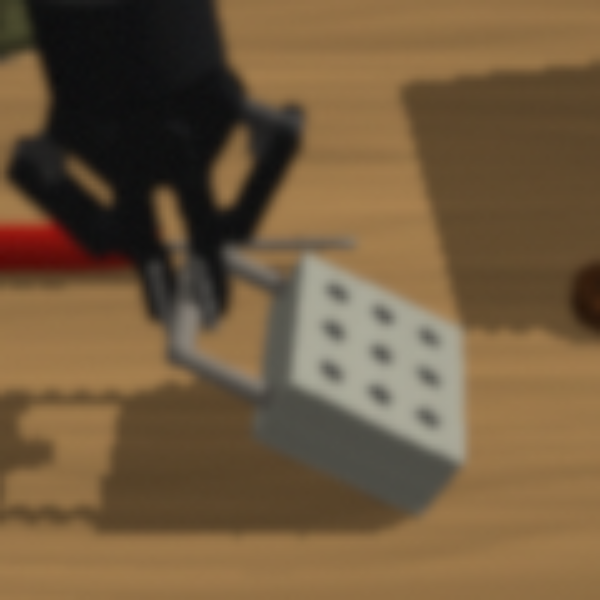

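```bash
python3 -m inch '.76 -.05 -.3 -.5 -.03 0 0;.76 -.1 -.55 -1 -.06 .01 0;.76 -.1 -.8 -1.5 -.09 .01 0;.76 -.15 -1 -2 -.12 .02 0;.76 -.2 -1.25 -2.55 -.15 .02 0;.76 -.2 -1.4 -3.1 -.18 .03 0;.76 -.2 -1.55 -3.6 -.22 .03 0;.76 -.2 -1.65 -4.1 -.22 .03 0;.76 -.2 -1.7 -4.6 -.22 .03 0;.76 -.2 -1.75 -5.0 -.22 .03 0;.76 -.2 -1.75 -5.0 -.22 .03 0' 12;  python3 - <<'E'
from h import *
S=snap("scene","s15")
cv2.imwrite("pics/c15.png",cv2.resize(S["img"][120:240,290:410,::-1],None,fx=5,fy=5))
E
```

```text
clock: 17.45
position: [476.9, 124.8, 27.8]
tool_rot: [0.123, 1.568, -0.122]
ft_force: [-2.6, -2.5, 0.6]
grip_width: 10.1
```

View pics/c15.png

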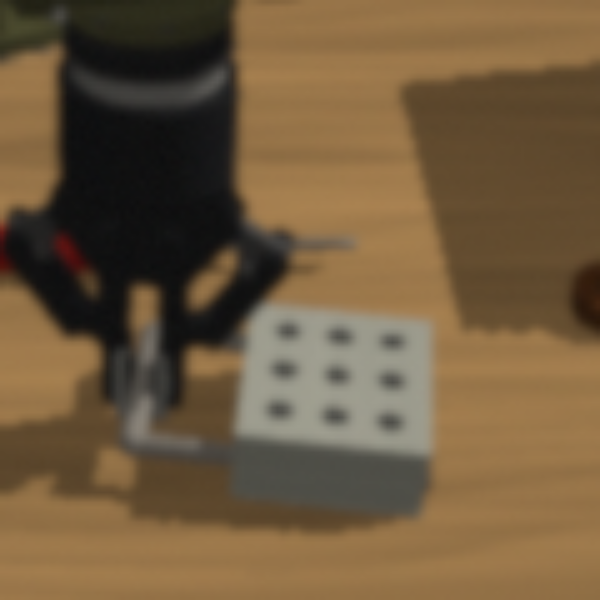

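Nearly flat. I'll lower a little more until the force rises.

```bash
python3 -m inch '.76 0 -.05 -.2 0 0 0;.76 0 -.1 -.4 0 0 0;.76 0 -.1 -.4 0 0 0' 12;python3 - <<'E'
from h import *
S=snap("scene","s16"); T=snap("top","t16")
cv2.imwrite("pics/c16.png",cv2.resize(S["img"][120:240,290:410,::-1],None,fx=5,fy=5))
E
```

```text
clock: 17.8
position: [477.2, 124.1, 24.2]
tool_rot: [0.122, 1.567, -0.121]
ft_force: [-0.5, 2.2, -0.6]
grip_width: 10.0
```

View pics/c16.png

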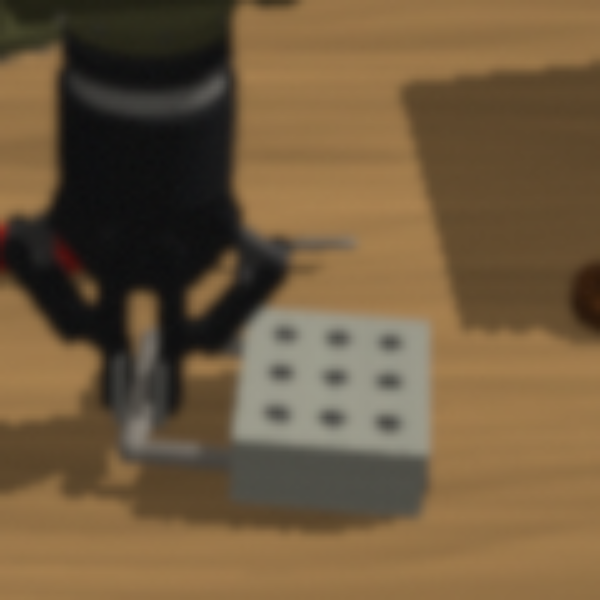

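```bash
python3 - <<'E'
from h import *
S=imaging.capture("scene")
g=lambda x,y,z:plane(S,290+x/5,120+y/5,z).round(1)
print("bottom",g(233,501,0),g(416,515,0)); print("top",g(233,442,36),g(430,458,36),g(250,310,36),g(430,322,36))
E
```

```text
bottom [534.5 163.8   0. ] [543.9 243.2   0. ]
top [537.8 162.   36. ] [548.6 244.8  36. ] [439.6 175.5  36. ] [449.2 258.6  36. ]
```

```bash
python3 -m inch '.76 0 0 -.2 0 0 0;.76 0 0 -.2 0 0 0' 12;python3 -m inch '.76 0 0 -.2 0 0 0;.76 0 0 -.2 0 0 0' 12
```

```text
clock: 18.15
position: [477.3, 124.1, 22.5]
tool_rot: [0.122, 1.567, -0.121]
ft_force: [-2.1, 0.9, 6.2]
grip_width: 10.1
clock: 18.35
position: [477.3, 123.9, 20.6]
tool_rot: [0.122, 1.567, -0.122]
ft_force: [-3.9, -1.1, 8.0]
grip_width: 10.8
```

```bash
python3 -m inch '.7 0 0 .1 0 0 0;.6 0 0 .1 0 0 0;.45 0 0 .1 0 0 0;.3 0 0 .1 0 0 0;.25 0 0 .1 0 0 0;.25 0 0 .1 0 0 0' 20; python3 - <<'E'
from h import *
S=snap("scene","s17")
cv2.imwrite("pics/c17.png",cv2.resize(S["img"][120:240,290:410,::-1],None,fx=5,fy=5))
E
```

```text
clock: 18.95
position: [477.1, 124.0, 21.2]
tool_rot: [0.122, 1.567, -0.122]
ft_force: [0.0, 0.5, -0.1]
grip_width: 31.8
```

View pics/c17.png

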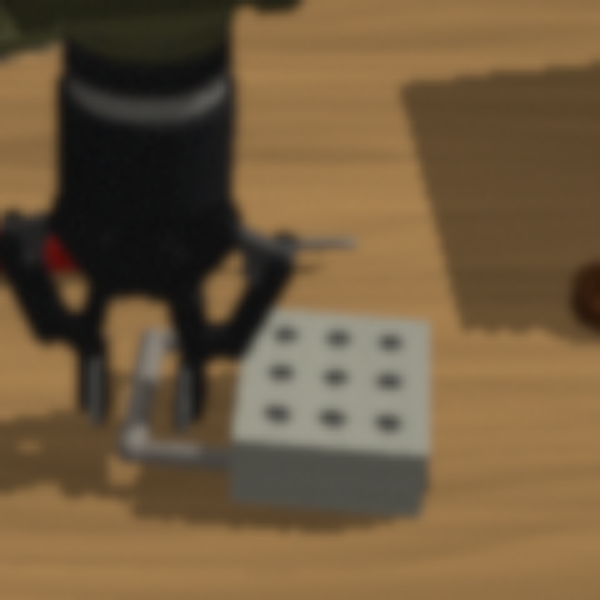

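The fingers are clear on both sides, at (95,400) and (185,400). I'll withdraw straight up and aside.

```bash
python3 -m inch '.25 0 0 1 0 0 0;.25 0 0 3 0 0 0;.25 0 0 6 0 0 0;.25 0 0 10 0 0 0;.25 0 0 14 0 0 0;.25 0 0 18 0 0 0;.25 0 -4 21 0 0 0;.25 -2 -9 21 0 0 0;.25 -4 -14 21 0 0 0;.25 -6 -19 21 0 0 0;.25 -8 -24 21 0 0 0;.25 -10 -29 21 0 0 0;.25 -12 -32 21 0 0 0;.25 -12 -32 21 0 0 0' 20; python3 - <<'E'
from h import *
S=snap("scene","s18"); T=snap("top","t18")
a=cv2.resize(S["img"][150:250,290:410,::-1],(480,400)); b=cv2.resize(T["img"][130:290,240:400,::-1],(320,320)); 
cv2.imwrite("pics/c18.png",a); cv2.imwrite("pics/t18c.png",cv2.resize(T["img"][130:290,240:400,::-1],None,fx=3.5,fy=3.5))
E
```

```text
clock: 20.4
position: [354.8, -199.4, 232.0]
tool_rot: [0.125, 1.567, -0.127]
ft_force: [-0.2, 0.6, 0.4]
grip_width: 32.0
```

View pics/s18.png

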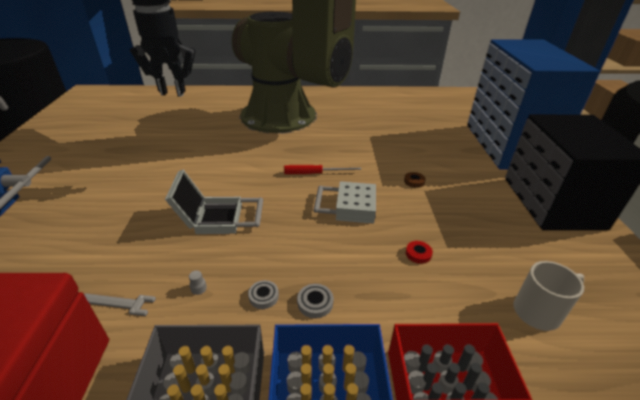

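View pics/c18.png

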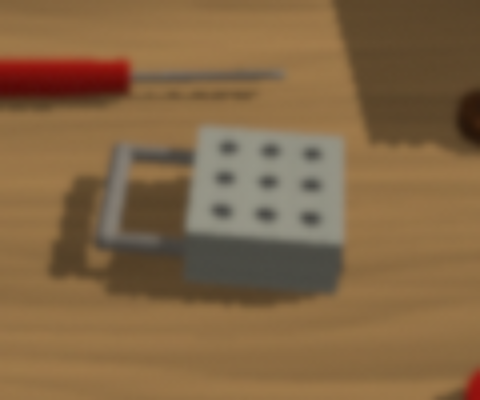

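View pics/t18c.png

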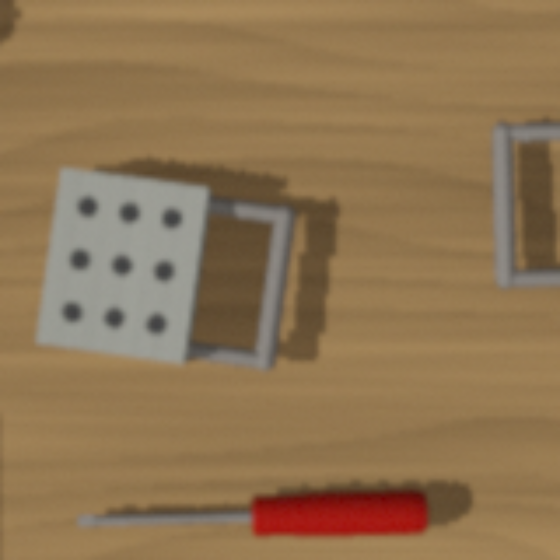

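```bash
python3 - <<'E'
from h import *
S=imaging.capture("scene");T=imaging.capture("top")
def tri(ps,pt):
    o1,d1=ray(S,290+ps[0]/4,150+ps[1]/4);o2,d2=ray(T,240+pt[0]/3.5,130+pt[1]/3.5)
    A=np.c_[d1,-d2]; s=np.linalg.lstsq(A,o2-o1,rcond=None)[0]; a,b=o1+d1*s[0],o2+d2*s[1]; return ((a+b)/2).round(1),np.linalg.norm(a-b).round(1)
print("bar",tri((121,150),(268,355)),tri((106,241),(284,213)))
print("top corners",tri((200,126),(38,344)) if 0 else [tri(*p) for p in(((200,126),(186,362)),((343,138),(38,344)),((186,234),(210,187)),((343,245),(62,168)))])
cv2.imwrite("pics/z.png",cv2.resize(S["img"][180:230,305:385,::-1],None,fx=9,fy=9,interpolation=cv2.INTER_CUBIC))
E
```

```text
bar (array([437.5, 128.4,  18.6]), np.float64(2.4)) (array([519. , 118.8,  15.6]), np.float64(1.6))
top corners [(array([433.8, 174.5,  33.3]), np.float64(3.0)), (array([443.9, 258. ,  31.9]), np.float64(2.3)), (array([532.7, 161. ,  31.6]), np.float64(2.5)), (array([543.6, 244.5,  32.8]), np.float64(1.5))]
```

View pics/z.png

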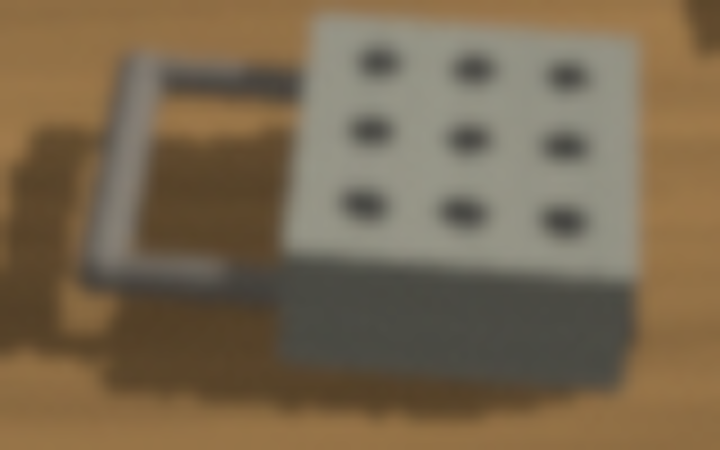

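The bar is at about 17 mm, and the four upper corners agree within 2 mm, so the holder is flat. No lid gap is visible, and the spare hasn't moved. Handing in.

```bash
python3 - <<'E'
from workcell import order,get_obs
order.hand_in(); print(get_obs()["clock"])
E
```

```text
the job is handed in; nothing more can be done
the job is handed in; nothing more can be done
```

I shut the lid of the holder with the grey steel bearing and turned it over by its bar. It now lies upside down on the bench, the gripper is clear of it, and the job is handed in. The last reading was about 20.4 s, well inside the 58 s limit.

**What went wrong on the way**
- On the first try the box stood upright but slid along the bench instead of tipping. I gripped it firmly, lifted it about 1 cm, tilted the tool 0.5 rad so the box leaned lid-side down, and lowered it along its arc.
- After that firm grip, the fingers did not loosen on the lower force setting. Pressing down then took the vertical force to 69 N (77 N in all), below the 120 N wrist limit. I eased off and loosened the grip with the closure value instead.

**Last checks**
- **Flatness:** the bar measures about 17 mm above the bench. The four upper corners are level within 2 mm, but read 32–33 mm against the true 36 mm. I put that difference down to measurement bias.
- **Lid and bearing:** the camera shows no gap at the lid. The bearing cannot be seen inside the shut holder, so that it is still there is inferred from the lid staying shut throughout.
- **Empty holder:** by eye in the pictures it has not moved; I did not measure it.
- **Speed:** I moved the holder slowly by its bar and saw no drop, but I did not measure its speed.

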